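# Shunt the sample block under the reading head

### The arm

A 6-joint arm with a two-finger parallel gripper is mounted at the origin on a cart in front of the work surface, level with it; the furniture and walls round the work are solid. World frame = base frame: x ahead of the robot, y to its left, z up, the work surface at z = 0. Lengths are in mm, angles in degrees, forces in N, time in s.
With the tool pointing down it reaches from about 350 to 850 mm from the base axis. Payload 8.1 kg.
Tool frame: the origin (TCP) lies midway between the tips of the shut fingers; the grasp point (between the pads) lies 19 mm behind it; z points along the fingers, y is the line along which they close (so a half turn about z gives the same grasp; the last joint's range is limited). The gripper opens to 85 mm and grips with 20 to 120 N. Pads are 22 mm wide; open, the fingers measure 114 mm over their backs; the gripper's body (76 mm by 85 mm) begins 54 mm behind the grasp point. The pads swing forward as they close: fully open they stand 13 mm farther back than shut.
Start: joints at [-69.294, 7.471, 85.268, -0, 87.261, -4.893], TCP at [259.269, -541.096, 231.292] pointing down, gripper open.
Joint ranges: [-169.43, 169.43], [-51.17, 129.36], [1.28, 143.12], [-76.62, 256.62], [0, 156.53], [-152.29, 152.29]. Speed limits (degrees/s): [136.94, 136.94, 159.86, 180, 180, 180].

### API

Orientations are given as [roll, pitch, yaw] about the fixed x, y, z axes, in that order (R = Rz(yaw) Ry(pitch) Rx(roll)).
In Python, from bench import r gives the robot as it stands.
- The arm moves only by the tool apply_moves, never from a script. Its argument "steps" is a list of rows, each a list of 7 numbers: the opening, from -1 (shut) to 1 (fully open), then the shift along the tool's x, y, z in mm, then the turn, a rotation vector about the tool's x, y, z in units of 5 degrees (1.0 is 5 degrees). A call has exactly 8 rows; each row shifts and turns the commanded pose from where the row before left it, along the tool's axes as they then stand; what a row does not reach is not made up. A row lasts 1/10 s, in which the tool goes at most 50 mm and 8.59 degrees, less where a joint would pass 70% of its speed; a pose out of reach is approached as far as the arm can. A call is refused whole if a number of a shift passes 50 or a number of a turn 1, either way. A call with a gripper value outside its range is refused whole. The fingers move at their own pace and stop on an object; "squeeze" is the grip in N (left out, the last holds). Time passes only in rows, so rows that do not move let the fingers close, or fill a call up. It gives the time, the measured TCP pose, the force, the opening and the grip force at its end, in the units of the state.
- r.sense(): the state, without advancing time (a new reading comes with each control period).
- r.snapshot(name): name is "scene" or "top"; returns a dict with "color" (400x640x3 uint8, blue, green, red), "depth" (400x640 float32, mm along the optical axis (not along the pixel's ray), 0 where there is no reading), "mtx" (3x3 intrinsics, pixels), "T" (4x4, takes a point from camera to world coordinates). Camera axes: x right, y down, z forward; pixel columns grow to the right and rows downward; lengths in mm; the calibration is good to about 2 mm. A picture is of the moment at which its call begins.
- r.hand_in(): hands the job in; it is judged then, once.
The state is a dict: "time": time; "joint_pos": joint angles; "qd": joint speeds; "joint_efforts": joint torques, N m; "tool_pos": TCP position; "tcp_rot": TCP orientation; "ft_force": force on the tool from outside, world axes, zero at the start; "wrist_torque": the same for the moment, N m; "finger_gap": finger opening in mm; "grip_force": force on a finger pad.
Only numpy, scipy, OpenCV 4.12 (cv2) and the standard library are available. Lean on these libraries where they do the work, as an engineer would, in place of code of your own. Each camera call takes 0.05 s, during which the arm holds its last target. There are 200 camera calls.

### The job

In the small sliding tray, bring the bean-sample block with the thin fin-shaped grip into the back left corner, fully home under the reading head that hangs beneath the little shelf. The blocks stay flat in the tray: slide them round through the empty space in a workable order, never lifting one, and leave all three lying in the tray and released. Do not disturb the bowl, the steel cup or the brass weight.

Things in the scene. Friction and masses are not known exactly. Their poses are not given: they have to be found in the camera images.
- station: fixed pale wood sliding tray under a small shelf. Origin: centre of its underside, on the worktop; x away from the robot, y left, z up, yaw up to 0.2 rad. Inside 174 x 174 mm, floor 6 mm up, walls 12 mm thick with tops 18 mm up. 2 x 2 cells centred at x, y = +-43.5 mm hold three blocks (8 mm play). At first round is back left, fin and square are front left and back right, either way round
- shelf_edge (a point): middle of the lower front edge of the shelf over the back row: station x = 1.5, y = 0, z = 180 mm. The shelf is 224 mm wide, 16 mm thick, runs 120 mm back; two bracket arms hang 14 mm below its ends, from x = 51 mm back; brackets and a back board stand behind the tray. Back-row grips lie 20 mm behind the edge: reach them with the tool tilted 30 to 45 degrees, fingers pointing forward and down
- head (a point): middle of the lower face of the reading head, a dark cylinder of 34 mm diameter with a lens, hanging under the shelf over the back left cell (station x = 63.5, y = 43.5, z = 140 mm)
- reading_corner (a point): centre of the back left cell of the tray, on the tray floor (station x = +43.5, y = +43.5, z = 6 mm): where the centre of the fin block's underside must end
- gap (a point): centre of the front right cell, on the tray floor (station x = -43.5, y = -43.5, z = 6 mm), empty at the start
- block_fin: waxed wooden block 83 x 83 x 16 mm, corners cut 6 mm, 0.11 to 0.23 kg, with a 42 mm round glass window at its x = +20 mm and an upright metal grip centred at x = -22, y = 0 mm, from its top face up to 51 mm above its underside: here a thin fin, 12 mm across y, 36 mm along x. Origin: centre of the underside; axes as the station's (x away from the robot, y left, z up)
- block_round: waxed wooden block 83 x 83 x 16 mm, corners cut 6 mm, 0.11 to 0.23 kg, with a 42 mm round glass window at its x = +20 mm and an upright metal grip centred at x = -22, y = 0 mm, from its top face up to 51 mm above its underside: here a round post of 24 mm diameter. Origin: centre of the underside; axes as the station's (x away from the robot, y left, z up)
- block_square: waxed wooden block 83 x 83 x 16 mm, corners cut 6 mm, 0.11 to 0.23 kg, with a 42 mm round glass window at its x = +20 mm and an upright metal grip centred at x = -22, y = 0 mm, from its top face up to 51 mm above its underside: here a square post of 24 x 24 mm. Origin: centre of the underside; axes as the station's (x away from the robot, y left, z up)
- bowl: bystander: white cupping bowl, 68 mm diameter, 50 mm tall, on the worktop to the left of the tray; origin at the centre of its underside
- cup: bystander: plain steel dosing cup, 60 mm diameter, 62 mm tall, on the worktop to the right of the tray; origin at the centre of its underside
- weight: bystander: small brass check weight with a knob, 24 mm diameter, 34 mm tall, standing on top of the shelf towards its back; origin at the centre of its underside
There are look-alikes about, which are no part of the job. What is shaped like the block_round but blue or orange is not meant.

How it is judged:
By the outcome, as a careful person would: the job done as asked, in the order asked, and still so for the second after the job is handed in, with the robot touching nothing.
It also fails if it takes over 67 s, if anything falls off the work surface, if the arm or the gripper's body presses on something with over 40 N, if the wrist force passes 120 N, or if a joint passes its speed limit or range.

## Working session

There is one attempt and no reset: what is moved stays moved. The work goes in short steps, Python scripts to look and compute and a tool call to move; the robot and the scene stay as the last step left them, time stands still between calls to the robot, and variables do not carry over. Pictures are saved under pics/ and viewed, at most 10 in all, crops included, and the job is handed in when it is done.

Besides the shell and the picture viewer there is one more tool, called after "Emit:" as name(argument=value, ...) on one line, values as JSON. apply_moves: Moves the arm, as the interface text tells. Its arguments: {"type":"object","properties":{"steps":{"type":"array"},"squeeze":{"type":"number"}},"required":["steps"]}

```bash
mkdir -p pics; ls; python3 - <<'E'
from bench import r
import cv2,numpy as np
for n in("scene","top"):
    s=r.snapshot(n); cv2.imwrite(f"pics/{n}0.png",s["color"]); np.savez(f"{n}0.npz",**s)
    print(n,s["mtx"].tolist(),np.round(s["T"],3).tolist())
print(r.sense())
E
```

```text
pics
scene [[416.2011613453551, 0.0, 316.1273713132611], [0.0, 416.2011613453551, 195.98579870710603], [0.0, 0.0, 1.0]] [[-0.539, -0.685, 0.491, 106.105], [-0.843, 0.442, -0.308, 345.918], [-0.006, -0.579, -0.815, 888.092], [0.0, 0.0, 0.0, 1.0]]
top [[456.9804380644123, 0.0, 318.2828940184577], [0.0, 456.9804380644123, 195.46132799585988], [0.0, 0.0, 1.0]] [[-0.386, -0.789, 0.479, 15.214], [-0.922, 0.331, -0.198, 294.227], [-0.002, -0.518, -0.855, 1140.536], [0.0, 0.0, 0.0, 1.0]]
{'time': 0.1, 'joint_pos': array([-6.92945797e+01,  7.51072479e+00,  8.53226917e+01,  4.31224283e-04,
        8.72606315e+01, -4.89386931e+00]), 'qd': array([ 0.0117749 , -0.0913207 , -0.18112623,  0.00357587, -0.01318727,
       -0.04746026]), 'joint_efforts': array([ 9.03287528e-04, -5.70952892e+01, -5.01940119e+01, -1.79902395e-04,
        8.27124633e-03, -1.00628595e-04]), 'tool_pos': array([ 259.0879286 , -540.64103591,  230.35324152]), 'tcp_rot': array([-1.79906332e+02, -8.45238848e-03,  2.55992618e+01]), 'ft_force': array([ 0.31099434, -0.19173948,  0.45922786]), 'wrist_torque': array([ 0.01326898, -0.02294467,  0.00642387]), 'grip_force': 0.0, 'finger_gap': 85.5887797013785}
```

View pics/scene0.png

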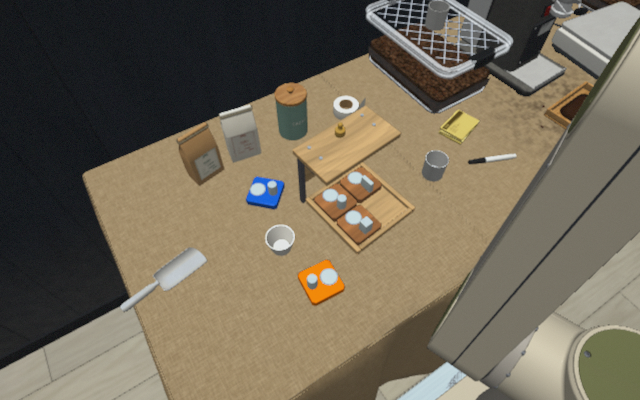

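View pics/top0.png

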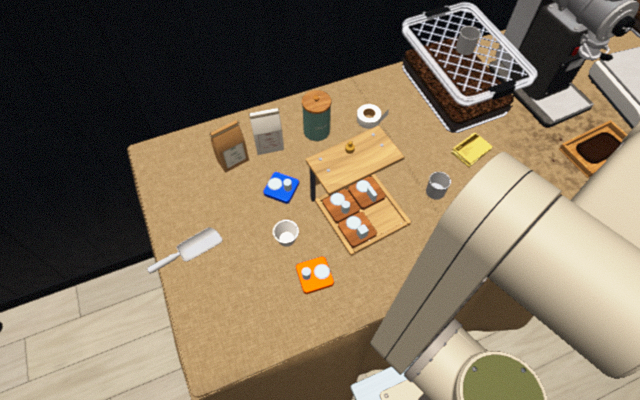

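The scene view shows three brown blocks in the tray: round post at (342,201), back left; fin at (367,183), back right; square post at (366,224), front left. Front right, around (388,208), is empty. The blue (265,192) and orange (321,282) plates with round posts are look-alikes. The bowl is at (280,240), the cup at (435,165) and the weight at (340,130). I'll confirm the blocks in an enlarged crop.

```bash
python3 - <<'E'
import cv2,numpy as np
a=cv2.imread("pics/scene0.png")[130:255,285:425]; b=cv2.imread("pics/top0.png")[130:255,295:420]
a=cv2.resize(a,None,fx=4.2,fy=4.2,interpolation=cv2.INTER_CUBIC)
cv2.imwrite("pics/crop1.png",a)
d=np.load("scene0.npz")
K,T,D,C=d["mtx"],d["T"],d["depth"],d["color"]
hsv=cv2.cvtColor(C,cv2.COLOR_BGR2HSV)
v,u=np.mgrid[0:400,0:640]
P=np.stack([(u-K[0,2])/K[0,0]*D,(v-K[1,2])/K[1,1]*D,D],-1)@T[:3,:3].T+T[:3,3]
np.save("P.npy",P)
for p in [(390,207),(342,204),(358,222),(366,224),(350,150),(321,150),(395,225),(230,240)]: print(p,hsv[p[1],p[0]],P[p[1],p[0]].round(1))
E
```

```text
(390, 207) [ 18 105 202] [ 505.9 -127.     6.2]
(342, 204) [ 86  17 106] [558.8 -13.   45.1]
(358, 222) [100  27 200] [505.3 -24.5  24.1]
(366, 224) [ 95  27 221] [474.8 -22.1  58.7]
(350, 150) [ 18 106 207] [587.4 -46.  195.7]
(321, 150) [ 18 107 186] [620.5   9.  198. ]
(395, 225) [ 19  95 129] [ 458.7 -106.1    1.9]
(230, 240) [ 18  88 157] [643.6 257.7  -0. ]
```

View pics/crop1.png

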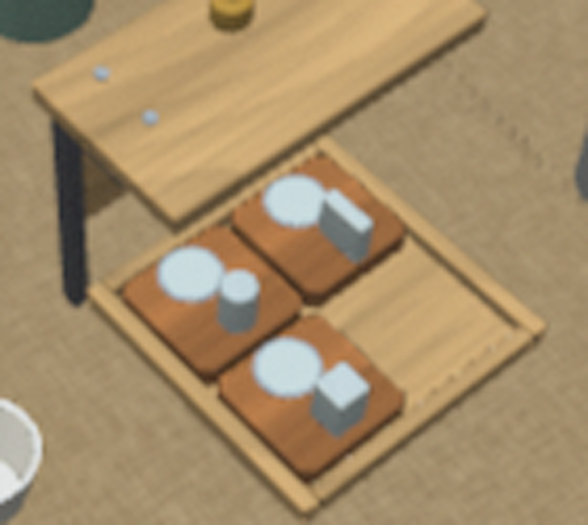

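The crop confirms it: fin (345,225) in the back right cell, round post (238,300) back left, square post (340,400) front left, front right empty. Next I'll get the tray pose from its wall corners and the block positions from the windows.

```bash
cat > h.py <<'E'
import cv2,numpy as np
from scipy.spatial.transform import Rotation as R
def ray(d,uv,z):
    uv=np.atleast_2d(uv).astype(float)
    w=np.c_[(uv-d["mtx"][:2,2])/[d["mtx"][0,0],d["mtx"][1,1]],np.ones(len(uv))]@d["T"][:3,:3].T
    o=d["T"][:3,3]; return (o+w*((z-o[2])/w[:,2])[:,None])[:,:2]
def kabsch(S,W):
    s,w=S.mean(0),W.mean(0); A=(S-s).T@(W-w); y=np.arctan2(A[0,1]-A[1,0],A[0,0]+A[1,1])
    c=np.array([[np.cos(y),-np.sin(y)],[np.sin(y),np.cos(y)]]); return w-c@s,y,(S-s)@c.T+w-W
def windows(d,box):
    "centroids of light blue-grey blobs inside box (u0,v0,u1,v1)"
    h=cv2.cvtColor(d["color"],cv2.COLOR_BGR2HSV); m=((h[...,0]>75)&(h[...,0]<115)&(h[...,1]<60)&(h[...,2]>150)).astype(np.uint8)
    k=np.zeros_like(m); u0,v0,u1,v1=box; k[v0:v1,u0:u1]=1
    n,l,s,c=cv2.connectedComponentsWithStats(m*k); return [(c[i],s[i,4]) for i in range(1,n) if s[i,4]>12]
E
python3 - <<'E'
from h import *
d=np.load("scene0.npz"); t=np.load("top0.npz")
px=np.array([(309,503),(543,326),(92,290),(325,140)])/4.2-0.38+[285,130]
S=np.array([(-99,99),(-99,-99),(99,99),(99,-99)])
W=ray(d,px,18); o,y,e=kabsch(S,W); print("tray",o,np.degrees(y),e.round(1).tolist())
# shelf top front corners z=196 & right back
ps=np.array([(176,222),(37,92),(484,14)])/4.2-0.38+[285,130]
print("shelf", ray(d,ps[:1],180+8), ray(d,ps,196).tolist())
ws=windows(d,(310,165,385,245)); c,s=np.cos(y),np.sin(y)
for p,a in ws: q=ray(d,p,22)[0]; print(p.round(1),a,q.round(1),"station",(np.array([[c,s],[-s,c]])@(q-o)).round(1), "as griptop",(np.array([[c,s],[-s,c]])@(ray(d,p,57)[0]-o)).round(1))
# tray-floor/wall & worktop check using depth
P=np.load("P.npy"); c_=d["color"]
m=(abs(P[...,2]-196)<5)&(P[...,0]>450)&(P[...,0]<800)&(abs(P[...,1]+60)<200)
r=cv2.minAreaRect(P[m][:,:2].astype(np.float32)); print("shelf rect",r, cv2.boxPoints(r).round(1).tolist(), P[m][:,2].mean())
E
```

```text
tray [551.26569397 -64.58535039] 6.726327824089609 [[-5.3, 5.2], [-2.9, -3.8], [2.0, 3.1], [6.2, -4.4]]
shelf [[545.07266866  44.04388257]] [[540.0565494870373, 47.49342071711271], [651.3437742515779, 61.61822060421963], [567.7905710530243, -171.2950890056298]]
[358.  178.1] 179 [ 616.3 -105.1] station [ 59.8 -47.9] as griptop [ 41.5 -27.4]
[332.9 195.6] 203 [605.  -18.1] station [58.8 39.9] as griptop [40.5 56.9]
[357.1 218.4] 245 [515.8 -29.5] station [-31.1  39. ] as griptop [-45.7  56. ]
shelf rect ((613.5718383789062, -56.903564453125), (122.68705749511719, 224.71546936035156), 6.8503007888793945) [[539.2999877929688, 47.29999923706055], [566.0999755859375, -175.8000030517578], [687.9000244140625, -161.10000610351562], [661.0999755859375, 62.0]] 197.33877531487607
```

```bash
cat >> h.py <<'E'
O=np.array([552.,-64.4]); Y=np.radians(6.8)
def st(q): c,s=np.cos(Y),np.sin(Y); return (np.asarray(q)-O)@np.array([[c,-s],[s,c]])
def grips(d):
    "grip top-face blobs by depth: station rectangle centre,size,angle,area"
    D,K,T=d["depth"],d["mtx"],d["T"]; v,u=np.mgrid[0:400,0:640]
    P=np.stack([(u-K[0,2])/K[0,0]*D,(v-K[1,2])/K[1,1]*D,D],-1)@T[:3,:3].T+T[:3,3]
    s=st(P[...,:2]); m=((P[...,2]>53)&(P[...,2]<65)&(abs(s)<85).all(-1)&(D>0)).astype(np.uint8)
    n,l,S,c=cv2.connectedComponentsWithStats(m)
    for i in range(1,n):
        if S[i,4]<8: continue
        r=cv2.minAreaRect(s[l==i].astype(np.float32)); print("grip px",c[i].round(1),"mean",s[l==i].mean(0).round(1),"rect",np.round(r[0],1),np.round(r[1],1),round(r[2],1),S[i,4],"z",P[...,2][l==i].mean().round(1))
E
python3 - <<'E'
from h import *
for n in("scene","top"): print(n); grips(np.load(n+"0.npz"))
E
```

```text
scene
grip px [367.6 179.6] mean [ 21.6 -42.6] rect [ 22.  -42.5] [14.7 35. ] 84.1 62 z 57.6
grip px [342.  197.8] mean [20.5 44.4] rect [21.1 43.7] [19.7 22.3] 48.7 66 z 57.8
grip px [366.2 221.3] mean [-66.4  45.3] rect [-65.6  44.1] [24.3 24.2] 87.3 92 z 58.2
top
grip px [372.  190.7] mean [ 21.8 -39.8] rect [ 22.4 -39.3] [11.1 34.5] 85.9 35 z 56.2
grip px [345.5 204.4] mean [20.3 47.6] rect [21.  47.1] [19.5 21.3] 56.7 46 z 56.3
grip px [362.4 228.9] mean [-66.   47.3] rect [-65.8  47.1] [23.7 23.8] 87.5 68 z 55.9
```

```bash
cat >> h.py <<'E'
def tgt(x,y,z,tilt):
    "TCP pose for the grasp point at station x,y and world z, tool tilted forward"
    Rm=R.from_euler("xyz",[180,-tilt,np.degrees(Y)],degrees=True).as_matrix()
    c,s=np.cos(Y),np.sin(Y); g=np.r_[O+[c*x-s*y,s*x+c*y],z]; return g+19*Rm[:,2],Rm
def plan(op,n,*a,p0=None,R0=None):
    "n rows from the present pose to tgt(*a)"
    from bench import r
    if p0 is None:
        q=r.sense(); p0=q["tool_pos"]; R0=R.from_euler("xyz",q["tcp_rot"],degrees=True).as_matrix()
    p,Rm=tgt(*a); w=R.from_matrix(R0.T@Rm).as_rotvec(); Rc=R0
    for i in range(n):
        print([op]+(Rc.T@(p-p0)/n).round(1).tolist()+(np.degrees(w)/n/5).round(2).tolist()); Rc=Rc@R.from_rotvec(w/n).as_matrix()
    return p,Rm
def now():
    from bench import r
    q=r.sense(); Rm=R.from_euler("xyz",q["tcp_rot"],degrees=True).as_matrix(); g=q["tool_pos"]-19*Rm[:,2]
    print("t",round(q["time"],2),"grasp st",st(g[:2]).round(1),"z",g[2].round(1),"rpy",q["tcp_rot"].round(1),"F",q["ft_force"].round(1),"gap",round(q["finger_gap"],1),"gf",round(q["grip_force"],1),"J",q["joint_pos"].round(0))
E
python3 - <<'E'
from h import *
now(); plan(0.2,16,-110,44.5,110,30)
E
```

```text
t 0.1 grasp st [-347.2 -438.2] z 249.4 rpy [-179.9   -0.    25.6] F [ 0.3 -0.2  0.5] gap 85.6 gf 0.0 J [-69.   8.  85.   0.  87.  -5.]
[0.2, 24.3, -23.6, 8.6, -0.06, 0.37, 0.23]
[0.2, 23.6, -24.1, 9.2, -0.06, 0.37, 0.23]
[0.2, 22.8, -24.6, 9.9, -0.06, 0.37, 0.23]
[0.2, 21.9, -25.1, 10.4, -0.06, 0.37, 0.23]
[0.2, 21.1, -25.6, 11.0, -0.06, 0.37, 0.23]
[0.2, 20.2, -26.1, 11.5, -0.06, 0.37, 0.23]
[0.2, 19.3, -26.5, 12.0, -0.06, 0.37, 0.23]
[0.2, 18.3, -27.0, 12.5, -0.06, 0.37, 0.23]
[0.2, 17.4, -27.4, 12.9, -0.06, 0.37, 0.23]
[0.2, 16.4, -27.8, 13.3, -0.06, 0.37, 0.23]
[0.2, 15.4, -28.2, 13.7, -0.06, 0.37, 0.23]
[0.2, 14.4, -28.6, 14.0, -0.06, 0.37, 0.23]
[0.2, 13.4, -28.9, 14.3, -0.06, 0.37, 0.23]
[0.2, 12.3, -29.3, 14.6, -0.06, 0.37, 0.23]
[0.2, 11.2, -29.6, 14.8, -0.06, 0.37, 0.23]
[0.2, 10.2, -29.9, 15.0, -0.06, 0.37, 0.23]
```

Emit:
apply_moves(steps=[[0.2,24,-24,9,-0.06,0.37,0.23],[0.2,24,-24,9,-0.06,0.37,0.23],[0.2,23,-25,10,-0.06,0.37,0.23],[0.2,22,-25,10,-0.06,0.37,0.23],[0.2,21,-26,11,-0.06,0.37,0.23],[0.2,20,-26,12,-0.06,0.37,0.23],[0.2,19,-27,12,-0.06,0.37,0.23],[0.2,18,-27,12,-0.06,0.37,0.23]], squeeze=40)

```text
time: 0.9
tool_pos: [352.3, -284.3, 161.8]
tcp_rot: [178.8, -15.0, 16.4]
ft_force: [0.5, 0.4, -0.1]
finger_gap: 51.1
grip_force: 0.0
```

Emit:
apply_moves(steps=[[0.2,17,-27,13,-0.06,0.37,0.23],[0.2,16,-28,13,-0.06,0.37,0.23],[0.2,15,-28,14,-0.06,0.37,0.23],[0.2,14,-29,14,-0.06,0.37,0.23],[0.2,13,-29,14,-0.06,0.37,0.23],[0.2,12,-29,15,-0.06,0.37,0.23],[0.2,11,-30,15,-0.06,0.37,0.23],[0.2,10,-30,15,-0.06,0.37,0.23]])

```text
time: 1.7
tool_pos: [461.5, -35.5, 100.3]
tcp_rot: [-179.6, -29.1, 6.7]
ft_force: [0.9, -0.4, -0.6]
finger_gap: 51.5
grip_force: 0.0
```

```bash
python3 - <<'E'
from h import *
now(); plan(0.2,5,-65.5,44.5,47,30)
E
```

```text
t 1.7 grasp st [-95.7  39.3] z 116.9 rpy [-179.6  -29.1    6.7] F [ 0.9 -0.4 -0.6] gap 51.5 gf 0.0 J [-22. -41. 143.  17.  53.  54.]
[0.2, -1.5, -0.9, 15.2, -0.01, 0.03, -0.0]
[0.2, -1.5, -0.9, 15.2, -0.01, 0.03, -0.0]
[0.2, -1.6, -1.0, 15.1, -0.01, 0.03, -0.0]
[0.2, -1.6, -1.0, 15.1, -0.01, 0.03, -0.0]
[0.2, -1.7, -1.0, 15.1, -0.01, 0.03, -0.0]
```

```bash
python3 - <<'E'
from h import *
plan(0.2,8,-65.5,44.5,80,15)
E
```

```text
[0.2, 0.5, -0.6, 5.8, -0.01, -0.35, -0.0]
[0.2, 0.6, -0.6, 5.8, -0.01, -0.35, -0.0]
[0.2, 0.8, -0.6, 5.8, -0.01, -0.35, -0.0]
[0.2, 1.0, -0.6, 5.7, -0.01, -0.35, -0.0]
[0.2, 1.2, -0.6, 5.7, -0.01, -0.35, -0.0]
[0.2, 1.4, -0.6, 5.7, -0.01, -0.35, -0.0]
[0.2, 1.5, -0.6, 5.6, -0.01, -0.35, -0.0]
[0.2, 1.7, -0.6, 5.6, -0.01, -0.35, -0.0]
```

Emit:
apply_moves(steps=[[0.2,0.5,-0.6,6,0,-0.35,0],[0.2,0.6,-0.6,6,0,-0.35,0],[0.2,0.8,-0.6,6,0,-0.35,0],[0.2,1,-0.6,6,0,-0.35,0],[0.2,1.2,-0.6,6,0,-0.35,0],[0.2,1.5,-0.6,6,0,-0.35,0],[0.2,1.5,-0.6,6,0,-0.35,0],[0.2,1.7,-0.6,5,0,-0.35,0]])

```text
time: 2.5
tool_pos: [485.4, -27.8, 58.3]
tcp_rot: [-179.6, -14.8, 6.9]
ft_force: [-0.5, -0.1, -0.2]
finger_gap: 51.4
grip_force: 0.0
```

```bash
python3 - <<'E'
from h import *
now(); plan(0.2,6,-65.5,44.5,46,15)
E
```

```text
t 2.5 grasp st [-66.7  44.1] z 76.6 rpy [-179.6  -14.8    6.9] F [-0.5 -0.1 -0.2] gap 51.4 gf 0.0 J [-13. -16. 127.   7.  55.  66.]
[0.2, -1.1, -0.0, 5.0, -0.02, 0.01, 0.0]
[0.2, -1.1, -0.0, 5.0, -0.02, 0.01, 0.0]
[0.2, -1.1, -0.0, 5.0, -0.02, 0.01, 0.0]
[0.2, -1.1, -0.0, 5.0, -0.02, 0.01, 0.0]
[0.2, -1.1, -0.0, 5.0, -0.02, 0.01, 0.0]
[0.2, -1.1, -0.0, 5.0, -0.02, 0.01, 0.0]
```

Emit:
apply_moves(steps=[[0.2,-1.1,0,5,0,0,0],[0.2,-1.1,0,5,0,0,0],[0.2,-1.1,0,5,0,0,0],[0.2,-1.1,0,5,0,0,0],[0.2,-1.1,0,5,0,0,0],[0.2,-1.1,0,5,0,0,0],[0.2,0,0,0,0,0,0],[-1,0,0,0,0,0,0]])

```text
time: 3.3
tool_pos: [486.9, -27.6, 28.2]
tcp_rot: [-179.6, -14.9, 6.9]
ft_force: [-0.3, 0.3, -0.5]
finger_gap: 38.1
grip_force: 0.0
```

Emit:
apply_moves(steps=[[-1,0,0,0,0,0,0],[-1,0,0,0,0,0,0],[-1,0,0,0,0,0,0],[-1,0,0,0,0,0,0],[-1,0,0,0,0,0,0],[-1,0,0,0,0,0,0],[-1,0,0,0,0,0,0],[-1,0,0,0,0,0,0]])

```text
time: 4.1
tool_pos: [487.4, -27.6, 28.7]
tcp_rot: [-179.6, -15.0, 6.9]
ft_force: [-1.8, 0.9, 5.4]
finger_gap: 23.3
grip_force: 40.1
```

```bash
python3 - <<'E'
from h import *
now(); plan(-1,14,-65.5,-44,46,15)
E
```

```text
t 4.1 grasp st [-64.7  44. ] z 47.1 rpy [-179.6  -15.     6.9] F [-1.8  0.9  5.4] gap 23.3 gf 40.1 J [-13. -12. 128.   7.  50.  66.]
[-1, -0.1, 6.3, 0.0, -0.01, 0.0, 0.0]
[-1, -0.1, 6.3, 0.0, -0.01, 0.0, 0.0]
[-1, -0.1, 6.3, 0.0, -0.01, 0.0, 0.0]
[-1, -0.1, 6.3, 0.0, -0.01, 0.0, 0.0]
[-1, -0.1, 6.3, 0.0, -0.01, 0.0, 0.0]
[-1, -0.1, 6.3, 0.0, -0.01, 0.0, 0.0]
[-1, -0.1, 6.3, 0.0, -0.01, 0.0, 0.0]
[-1, -0.1, 6.3, 0.0, -0.01, 0.0, 0.0]
[-1, -0.1, 6.3, 0.0, -0.01, 0.0, 0.0]
[-1, -0.1, 6.3, 0.0, -0.01, 0.0, 0.0]
[-1, -0.1, 6.3, 0.0, -0.01, 0.0, 0.0]
[-1, -0.1, 6.3, 0.1, -0.01, 0.0, 0.0]
[-1, -0.1, 6.3, 0.1, -0.01, 0.0, 0.0]
[-1, -0.1, 6.3, 0.1, -0.01, 0.0, 0.0]
```

Emit:
apply_moves(steps=[[-1,0,6,0,0,0,0],[-1,0,6,0,0,0,0],[-1,0,6,0,0,0,0],[-1,0,6,0,0,0,0],[-1,0,6,0,0,0,0],[-1,0,6,0,0,0,0],[-1,0,6,0,0,0,0],[-1,0,6,0,0,0,0]])

```text
time: 4.9
tool_pos: [493.8, -75.2, 28.8]
tcp_rot: [-179.6, -15.0, 6.9]
ft_force: [0.1, 3.7, 7.4]
finger_gap: 23.2
grip_force: 40.3
```

```bash
python3 - <<'E'
from h import *
now(); plan(-1,6,-65.5,-44,46,15)
E
```

```text
t 4.9 grasp st [-64.  -4.] z 47.2 rpy [-179.6  -15.     6.9] F [0.1 3.7 7.4] gap 23.2 gf 40.3 J [-20. -10. 126.   9.  51.  58.]
[-1, -0.3, 6.7, 0.1, -0.02, -0.0, 0.0]
[-1, -0.3, 6.7, 0.1, -0.02, -0.0, 0.0]
[-1, -0.3, 6.7, 0.1, -0.02, -0.0, 0.0]
[-1, -0.3, 6.7, 0.1, -0.02, -0.0, 0.0]
[-1, -0.3, 6.7, 0.1, -0.02, -0.0, 0.0]
[-1, -0.3, 6.7, 0.1, -0.02, -0.0, 0.0]
```

Emit:
apply_moves(steps=[[-1,-0.3,7,0,0,0,0],[-1,-0.3,7,0,0,0,0],[-1,-0.3,7,0,0,0,0],[-1,-0.3,7,0,0,0,0],[-1,-0.3,6,0,0,0,0],[-1,-0.3,6,0,0,0,0],[-1,0,0,0,0,0,0],[-1,0,0,0,0,0,0]])

```text
time: 5.7
tool_pos: [497.7, -115.8, 28.8]
tcp_rot: [-179.7, -15.1, 6.9]
ft_force: [1.5, 0.3, 8.2]
finger_gap: 23.6
grip_force: 40.3
```

```bash
python3 - <<'E'
from h import *
now()
E
```

```text
t 5.7 grasp st [-65.  -44.8] z 47.1 rpy [-179.7  -15.1    6.9] F [1.5 0.3 8.2] gap 23.6 gf 40.3 J [-25.  -7. 124.  10.  51.  53.]
```

Emit:
apply_moves(steps=[[0.2,0,0,0,0,0,0],[0.2,0,0,0,0,0,0],[0.2,0,0,0,0,0,0],[0.2,0,0,0,0,0,0],[0.2,0,0,-12,0,0,0],[0.2,0,0,-15,0,0,0],[0.2,0,0,-15,0,0,0],[0.2,0,0,-15,0,0,0]])

```text
time: 6.5
tool_pos: [481.0, -117.2, 82.5]
tcp_rot: [-179.6, -14.9, 6.9]
ft_force: [-0.4, -0.3, -0.4]
finger_gap: 51.3
grip_force: 0.0
```

```bash
python3 - <<'E'
from h import *
now(); plan(0.2,8,-40,44.5,125,38)
E
```

```text
t 6.5 grasp st [-81.6 -44.1] z 100.9 rpy [-179.6  -14.9    6.9] F [-0.4 -0.3 -0.4] gap 51.3 gf 0.0 J [-26. -15. 124.  10.  59.  53.]
[0.2, 6.7, -11.1, -1.7, -0.01, 0.58, -0.0]
[0.2, 6.8, -11.1, -1.3, -0.01, 0.58, -0.0]
[0.2, 6.9, -11.1, -1.0, -0.01, 0.58, -0.0]
[0.2, 6.9, -11.1, -0.7, -0.01, 0.58, -0.0]
[0.2, 7.0, -11.1, -0.3, -0.01, 0.58, -0.0]
[0.2, 7.0, -11.1, 0.0, -0.01, 0.58, -0.0]
[0.2, 7.0, -11.1, 0.3, -0.01, 0.58, -0.0]
[0.2, 6.9, -11.1, 0.7, -0.01, 0.58, -0.0]
```

Emit:
apply_moves(steps=[[0.2,6.7,-11,-1.7,0,0.58,0],[0.2,6.8,-11,-1.3,0,0.58,0],[0.2,6.9,-11,-1,0,0.58,0],[0.2,7,-11,-0.7,0,0.58,0],[0.2,7,-11,-0.3,0,0.58,0],[0.2,7,-11,0,0,0.58,0],[0.2,7,-11,0.3,0,0.58,0],[0.2,7,-11,0.7,0,0.58,0]])

```text
time: 7.3
tool_pos: [519.2, -23.8, 110.2]
tcp_rot: [-179.5, -38.2, 6.6]
ft_force: [-0.2, -0.1, -0.5]
finger_gap: 51.5
grip_force: 0.0
```

```bash
python3 - <<'E'
from h import *
now(); plan(0.2,8,21,44.5,47,38)
s=__import__("bench").r.snapshot("scene"); grips(s)
E
```

```text
t 7.3 grasp st [-39.5  44.1] z 125.1 rpy [-179.5  -38.2    6.6] F [-0.2 -0.1 -0.5] gap 51.5 gf 0.0 J [-20. -36. 143.  26.  41.  48.]
[0.2, -0.1, 0.1, 12.4, -0.01, -0.01, -0.0]
[0.2, -0.1, 0.0, 12.4, -0.01, -0.01, -0.0]
[0.2, -0.1, 0.0, 12.4, -0.01, -0.01, -0.0]
[0.2, -0.1, 0.0, 12.4, -0.01, -0.01, -0.0]
[0.2, -0.1, 0.0, 12.4, -0.01, -0.01, -0.0]
[0.2, -0.1, -0.0, 12.4, -0.01, -0.01, -0.0]
[0.2, -0.1, -0.0, 12.4, -0.01, -0.01, -0.0]
[0.2, -0.1, -0.0, 12.4, -0.01, -0.01, -0.0]
grip px [367.4 179.6] mean [ 22.  -42.2] rect [ 21.7 -42.5] [12.6 35.9] 85.4 65 z 57.5
grip px [342.  197.9] mean [20.4 44.4] rect [21.  43.7] [19.7 21.8] 49.0 67 z 57.6
```

Emit:
apply_moves(steps=[[0.2,0,0,12,0,0,0],[0.2,0,0,12,0,0,0],[0.2,0,0,12,0,0,0],[0.2,0,0,12,0,0,0],[0.2,0,0,12,0,0,0],[0.2,0,0,12,0,0,0],[0.2,0,0,12,0,0,0],[0.2,0,0,12,0,0,0]])

```text
time: 8.15
tool_pos: [578.1, -16.6, 34.0]
tcp_rot: [-179.5, -38.0, 6.7]
ft_force: [0.5, 0.9, 0.5]
finger_gap: 51.2
grip_force: 0.0
```

Emit:
apply_moves(steps=[[0.2,0,0,0,0,0,0],[-1,0,0,0,0,0,0],[-1,0,0,0,0,0,0],[-1,0,0,0,0,0,0],[-1,0,0,0,0,0,0],[-1,0,0,0,0,0,0],[-1,0,0,0,0,0,0],[-1,0,0,0,0,0,0]])

```text
time: 8.95
tool_pos: [578.3, -16.6, 35.2]
tcp_rot: [-179.5, -38.2, 6.7]
ft_force: [-2.1, -0.7, 3.5]
finger_gap: 22.6
grip_force: 39.8
```

```bash
python3 - <<'E'
from h import *
now(); plan(-1,16,-66,43.5,46.5,18)
E
```

```text
t 8.95 grasp st [20.  44.2] z 50.1 rpy [-179.5  -38.2    6.7] F [-2.1 -0.7  3.5] gap 22.6 gf 39.8 J [-16. -11. 135.  35.  25.  39.]
[-1, -4.8, 0.0, -3.2, -0.01, -0.25, -0.0]
[-1, -4.8, 0.0, -3.1, -0.01, -0.25, -0.0]
[-1, -4.9, 0.0, -3.0, -0.01, -0.25, -0.0]
[-1, -5.0, 0.0, -2.9, -0.01, -0.25, -0.0]
[-1, -5.0, 0.0, -2.8, -0.01, -0.25, -0.0]
[-1, -5.1, 0.0, -2.7, -0.01, -0.25, -0.0]
[-1, -5.2, 0.0, -2.6, -0.01, -0.25, -0.0]
[-1, -5.2, 0.0, -2.4, -0.01, -0.25, -0.0]
[-1, -5.3, 0.0, -2.3, -0.01, -0.25, -0.0]
[-1, -5.3, 0.0, -2.2, -0.01, -0.25, -0.0]
[-1, -5.4, 0.0, -2.1, -0.01, -0.25, -0.0]
[-1, -5.4, 0.1, -2.0, -0.01, -0.25, -0.0]
[-1, -5.5, 0.1, -1.9, -0.01, -0.25, -0.0]
[-1, -5.5, 0.1, -1.7, -0.01, -0.25, -0.0]
[-1, -5.5, 0.1, -1.6, -0.01, -0.25, -0.0]
[-1, -5.6, 0.1, -1.5, -0.01, -0.25, -0.0]
```

Emit:
apply_moves(steps=[[-1,-2.4,0,-1.8,0,0,0],[-1,-4.7,0,-3.7,0,0,0],[-1,-4.7,0,-3.7,0,0,0],[-1,-4.7,0,-3.7,0,0,0],[-1,-4.7,0,-3.7,0,0,0],[-1,-4.7,0,-3.7,0,0,0],[-1,-4.7,0,-3.7,0,0,0],[-1,-2.4,0,-1.8,0,0,0]])

```text
time: 9.75
tool_pos: [536.3, -21.9, 35.2]
tcp_rot: [-179.5, -38.2, 6.6]
ft_force: [2.7, 1.7, 4.6]
finger_gap: 22.6
grip_force: 39.6
```

```bash
python3 - <<'E'
from h import *
now(); plan(-1,1,-60,43.5,49.5,38)
E
```

```text
t 9.75 grasp st [-22.3  44. ] z 50.1 rpy [-179.5  -38.2    6.6] F [2.7 1.7 4.6] gap 22.6 gf 39.6 J [-19. -20. 142.  36.  28.  37.]
[-1, -30.1, 0.5, -22.8, -0.08, -0.03, -0.03]
```

Emit:
apply_moves(steps=[[0,0,0,0,0,0,0],[0,0,0,0,0,0,0],[0,0,0,0,0,0,0],[0,-1.7,0,0,0,-0.9,0],[0,-1.7,0,0,0,-0.9,0],[0,-1.7,0,0,0,-0.9,0],[0,-1.7,0,0,0,-0.9,0],[0,-1.7,0,0,0,-0.9,0]])

```text
time: 10.55
tool_pos: [528.7, -22.5, 30.1]
tcp_rot: [-179.6, -15.4, 6.9]
ft_force: [0.3, 1.0, -0.3]
finger_gap: 42.6
grip_force: 0.0
```

```bash
python3 - <<'E'
from h import *
now(); plan(-0.0,2,-22.3,44,47,15)
from bench import r
grips(r.snapshot("scene"))
E
```

```text
t 10.55 grasp st [-23.2  44.2] z 48.5 rpy [-179.6  -15.4    6.9] F [ 0.3  1.  -0.3] gap 42.6 gf 0.0 J [-12.  -5. 122.   7.  49.  68.]
[-0.0, 0.2, 0.2, 0.8, -0.04, -0.04, 0.01]
[-0.0, 0.2, 0.2, 0.8, -0.04, -0.04, 0.01]
grip px [393.1 201.2] mean [-66.1 -44.1] rect [-66.  -44.8] [23.9 22.9] 89.9 89 z 58.0
```

Emit:
apply_moves(steps=[[0,0.4,0,1,0,0,0],[-1,0,0,0,0,0,0],[-1,0,0,0,0,0,0],[-1,0,0,0,0,0,0],[-1,0,0,0,0,0,0],[-1,0,0,0,0,0,0],[-1,0,0,0,0,0,0],[-1,0,0,0,0,0,0]])

```text
time: 11.4
tool_pos: [529.7, -22.4, 29.6]
tcp_rot: [-179.6, -15.6, 6.8]
ft_force: [0.0, -0.4, -1.5]
finger_gap: 22.4
grip_force: 39.2
```

```bash
python3 - <<'E'
from h import *
now(); plan(-1,8,-66,44,48,15)
E
```

```text
t 11.4 grasp st [-22.3  44.2] z 47.9 rpy [-179.6  -15.6    6.8] F [ 0.  -0.4 -1.5] gap 22.4 gf 39.2 J [-12.  -5. 122.   7.  49.  67.]
[-1, -5.3, 0.0, -1.5, -0.01, -0.02, 0.0]
[-1, -5.3, 0.0, -1.5, -0.01, -0.02, 0.0]
[-1, -5.3, 0.0, -1.5, -0.01, -0.02, 0.0]
[-1, -5.3, 0.0, -1.5, -0.01, -0.02, 0.0]
[-1, -5.3, 0.0, -1.4, -0.01, -0.02, 0.0]
[-1, -5.3, 0.0, -1.4, -0.01, -0.02, 0.0]
[-1, -5.3, 0.0, -1.4, -0.01, -0.02, 0.0]
[-1, -5.3, 0.0, -1.4, -0.01, -0.02, 0.0]
```

Emit:
apply_moves(steps=[[-1,-3,0,-0.3,0,0,0],[-1,-6,0,-1.6,0,0,0],[-1,-7,0,-1.9,0,0,0],[-1,-7,0,-1.9,0,0,0],[-1,-7,0,-1.9,0,0,0],[-1,-7,0,-1.9,0,0,0],[-1,-6,0,-1.6,0,0,0],[-1,0,0,0,0,0,0]])

```text
time: 12.2
tool_pos: [485.0, -27.9, 28.8]
tcp_rot: [-179.6, -15.6, 6.8]
ft_force: [-0.2, -0.5, -2.0]
finger_gap: 22.8
grip_force: 39.2
```

```bash
python3 - <<'E'
from h import *
now()
from bench import r
s=r.snapshot("scene"); grips(s); np.savez("s1.npz",**s)
cv2.imwrite("pics/s1.png",cv2.resize(s["color"][130:255,285:425],None,fx=4.2,fy=4.2,interpolation=cv2.INTER_CUBIC))
E
```

```text
t 12.2 grasp st [-67.3  44.1] z 47.1 rpy [-179.6  -15.6    6.8] F [-0.2 -0.5 -2. ] gap 22.8 gf 39.2 J [-14. -13. 129.   8.  50.  65.]
grip px [367.5 179.5] mean [ 22.  -42.6] rect [ 22.3 -43.7] [12.2 33.4] 88.6 61 z 57.7
```

View pics/s1.png

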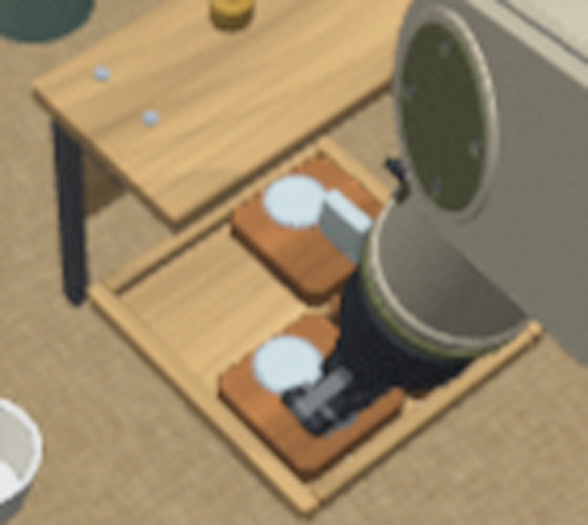

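The crop shows round in the front left cell, back left empty (190,290), and fin still back right at (345,220). Next: release, retract and go to the fin.

Emit:
apply_moves(steps=[[0.2,0,0,0,0,0,0],[0.2,0,0,0,0,0,0],[0.2,0,0,0,0,0,0],[0.2,0,0,0,0,0,0],[0.2,0,0,-12,0,0,0],[0.2,0,0,-15,0,0,0],[0.2,0,0,-15,0,0,0],[0.2,0,0,-15,0,0,0]])

```text
time: 13.05
tool_pos: [470.3, -30.0, 84.2]
tcp_rot: [-179.6, -15.6, 6.9]
ft_force: [1.6, 0.0, -0.2]
finger_gap: 50.9
grip_force: 0.0
```

```bash
python3 - <<'E'
from h import *
now(); plan(0.0,8,-40,-42.7,125,38)
E
```

```text
t 13.05 grasp st [-82.2  43.7] z 102.5 rpy [-179.6  -15.6    6.9] F [ 1.6  0.  -0.2] gap 50.9 gf 0.0 J [-15. -22. 129.   7.  58.  65.]
[0.0, 6.7, 10.8, -1.6, -0.01, 0.56, -0.0]
[0.0, 6.8, 10.8, -1.2, -0.01, 0.56, -0.0]
[0.0, 6.8, 10.8, -0.9, -0.01, 0.56, -0.0]
[0.0, 6.9, 10.8, -0.5, -0.01, 0.56, -0.0]
[0.0, 6.9, 10.8, -0.2, -0.01, 0.56, -0.0]
[0.0, 6.9, 10.8, 0.2, -0.01, 0.56, -0.0]
[0.0, 6.9, 10.8, 0.5, -0.01, 0.56, -0.0]
[0.0, 6.8, 10.8, 0.9, -0.01, 0.56, -0.0]
```

Emit:
apply_moves(steps=[[0,6.7,10.8,-1.6,0,0.56,0],[0,6.8,10.8,-1.2,0,0.56,0],[0,6.8,10.8,-0.9,0,0.56,0],[0,6.9,10.8,-0.5,0,0.56,0],[0,6.9,10.8,-0.2,0,0.56,0],[0,6.9,10.8,0.2,0,0.56,0],[0,6.9,10.8,0.5,0,0.56,0],[0,6.8,10.8,0.9,0,0.56,0]])

```text
time: 13.85
tool_pos: [529.5, -110.7, 109.6]
tcp_rot: [-179.5, -38.1, 6.7]
ft_force: [0.1, 1.0, -0.1]
finger_gap: 42.7
grip_force: 0.0
```

```bash
python3 - <<'E'
from h import *
now(); plan(0.0,8,21.5,-42.7,47,38)
E
```

```text
t 13.85 grasp st [-39.5 -43.4] z 124.6 rpy [-179.5  -38.1    6.7] F [ 0.1  1.  -0.1] gap 42.7 gf 0.0 J [-33. -26. 137.  35.  44.  30.]
[0.0, 0.0, 0.0, 12.3, -0.01, -0.0, -0.0]
[0.0, 0.0, 0.0, 12.3, -0.01, -0.0, -0.0]
[0.0, 0.0, -0.0, 12.3, -0.01, -0.0, -0.0]
[0.0, 0.0, -0.0, 12.3, -0.01, -0.0, -0.0]
[0.0, 0.0, -0.0, 12.3, -0.01, -0.0, -0.0]
[0.0, 0.0, -0.0, 12.3, -0.01, -0.0, -0.0]
[0.0, 0.0, -0.0, 12.3, -0.01, -0.0, -0.0]
[0.0, 0.0, -0.1, 12.3, -0.01, -0.0, -0.0]
```

Emit:
apply_moves(steps=[[0,0,0,12,0,0,0],[0,0,0,12,0,0,0],[0,0,0,12,0,0,0],[0,0,0,12,0,0,0],[0,0,0,12,0,0,0],[0,0,0,12,0,0,0],[0,0,0,12,0,0,0],[0,0,0,12,0,0,0]])

```text
time: 14.65
tool_pos: [588.1, -102.3, 33.2]
tcp_rot: [-179.5, -38.0, 6.6]
ft_force: [-0.2, -0.1, 0.8]
finger_gap: 42.8
grip_force: 0.0
```

Emit:
apply_moves(steps=[[0,0,0,0,0,0,0],[-1,0,0,0,0,0,0],[-1,0,0,0,0,0,0],[-1,0,0,0,0,0,0],[-1,0,0,0,0,0,0],[-1,0,0,0,0,0,0],[-1,0,0,0,0,0,0],[-1,0,0,0,0,0,0]])

```text
time: 15.45
tool_pos: [588.2, -102.6, 34.2]
tcp_rot: [-179.5, -38.1, 6.7]
ft_force: [-2.5, 0.5, 5.0]
finger_gap: 11.5
grip_force: 41.1
```

```bash
python3 - <<'E'
from h import *
now()
from bench import r
s=r.snapshot("scene"); grips(s)
E
```

```text
t 15.45 grasp st [ 19.7 -42.3] z 49.2 rpy [-179.5  -38.1    6.7] F [-2.5  0.5  5. ] gap 11.5 gf 41.1 J [-27.  -6. 130.  44.  30.  22.]
grip px [364.8 177.3] mean [ 31.2 -42. ] rect [ 31.6 -41.6] [16.4 24.8] 12.4 33 z 57.7
grip px [393.2 201.2] mean [-66.3 -44.4] rect [-65.2 -44.9] [23.4 24.4] 87.1 87 z 57.9
grip px [366.2 220.3] mean [-64.3  43.5] rect [-64.1  43.3] [22.4 21.8] 9.0 73 z 58.0
```

Emit:
apply_moves(steps=[[-1,0,-5,0,0,0,0],[-1,0,-6,0,0,0,0],[-1,0,-6,0,0,0,0],[-1,0,-6,0,0,0,0],[-1,0,-6,0,0,0,0],[-1,0,-6,0,0,0,0],[-1,0,-6,0,0,0,0],[-1,0,-5,0,0,0,0]])

```text
time: 16.3
tool_pos: [582.3, -56.3, 34.2]
tcp_rot: [-179.5, -38.0, 6.7]
ft_force: [0.3, -2.5, 4.1]
finger_gap: 11.3
grip_force: 40.8
```

```bash
python3 - <<'E'
from h import *
now(); plan(-1,7,20,43.8,49,38)
E
```

```text
t 16.3 grasp st [19.4  4.4] z 49.2 rpy [-179.5  -38.     6.7] F [ 0.3 -2.5  4.1] gap 11.3 gf 40.8 J [-21.  -9. 133.  40.  27.  30.]
[-1, 0.0, -5.6, 0.1, -0.01, -0.0, -0.0]
[-1, 0.0, -5.6, 0.1, -0.01, -0.0, -0.0]
[-1, 0.0, -5.6, 0.1, -0.01, -0.0, -0.0]
[-1, 0.0, -5.6, 0.1, -0.01, -0.0, -0.0]
[-1, 0.0, -5.6, 0.1, -0.01, -0.0, -0.0]
[-1, 0.0, -5.6, 0.1, -0.01, -0.0, -0.0]
[-1, 0.0, -5.6, 0.1, -0.01, -0.0, -0.0]
```

Emit:
apply_moves(steps=[[-1,0,-6,0,0,0,0],[-1,0,-6,0,0,0,0],[-1,0,-6,0,0,0,0],[-1,0,-6,0,0,0,0],[-1,0,-6,0,0,0,0],[-1,0,-5,0,0,0,0],[-1,0,-4,0,0,0,0],[-1,0,0,0,0,0,0]])

```text
time: 17.1
tool_pos: [577.3, -17.1, 34.2]
tcp_rot: [-179.4, -38.0, 6.7]
ft_force: [-1.5, -0.3, 7.9]
finger_gap: 11.5
grip_force: 41.2
```

```bash
python3 - <<'E'
from h import *
now()
from bench import r
for n in("scene","top"):
    s=r.snapshot(n); grips(s); np.savez(n+"2.npz",**s)
s=np.load("scene2.npz")
cv2.imwrite("pics/s2.png",cv2.resize(s["color"][130:255,285:425],None,fx=4.2,fy=4.2,interpolation=cv2.INTER_CUBIC))
E
```

```text
t 17.1 grasp st [19.  43.9] z 49.2 rpy [-179.4  -38.     6.7] F [-1.5 -0.3  7.9] gap 11.5 gf 41.2 J [-16. -11. 135.  36.  25.  39.]
grip px [339.3 195.5] mean [29.7 44.9] rect [29.9 45.9] [18.5 26.2] 13.3 37 z 58.1
grip px [366.4 220.5] mean [-64.7  43.3] rect [-63.3  42.2] [22.  23.2] 74.7 75 z 57.5
grip px [344.4 202.1] mean [27.7 46.6] rect [27.8 49.3] [19.8 28.8] 9.6 30 z 57.3
grip px [362.1 228.7] mean [-65.1  47.9] rect [-64.4  48.5] [21.6 15.7] 12.7 41 z 56.3
```

View pics/s2.png

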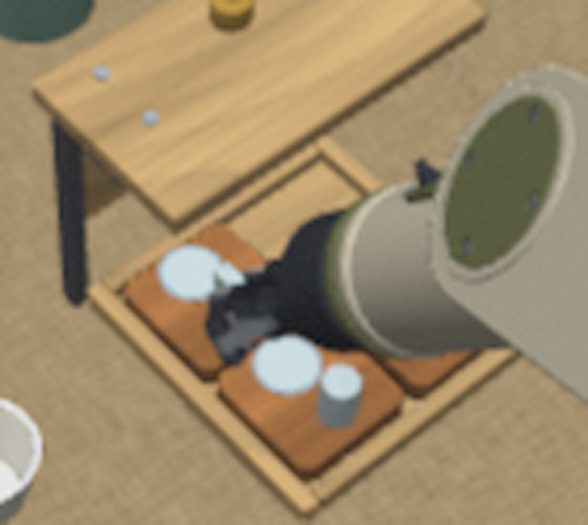

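The fin block is in the back left cell; its window is at (190,272). I'll nudge it gently into the corner and check the forces.

Emit:
apply_moves(steps=[[-1,0.8,0,0.6,0,0,0],[-1,0.8,0,0.6,0,0,0],[-1,0,-0.5,0,0,0,0],[-1,0,-0.5,0,0,0,0],[-1,0,0,0,0,0,0],[-1,0,0,0,0,0,0],[-1,0,0,0,0,0,0],[-1,0,0,0,0,0,0]])

```text
time: 18.0
tool_pos: [578.9, -16.7, 34.2]
tcp_rot: [-179.5, -38.0, 6.6]
ft_force: [-11.9, -5.2, 14.0]
finger_gap: 11.3
grip_force: 42.9
```

```bash
python3 - <<'E'
from h import *
now()
E
```

```text
t 18.0 grasp st [20.7 44. ] z 49.1 rpy [-179.5  -38.     6.6] F [-11.9  -5.2  14. ] gap 11.3 gf 42.9 J [-16. -11. 135.  35.  25.  39.]
```

Contact on both walls (about 12 N and 5 N), so it is home. Now I'll release and withdraw.

Emit:
apply_moves(steps=[[0,0,0,0,0,0,0],[0,0,0,0,0,0,0],[0,0,0,0,0,0,0],[0,0,0,0,0,0,0],[0,0,0,-8,0,0,0],[0,0,0,-12,0,0,0],[0,0,0,-12,0,0,0],[0,0,0,-12,0,0,0]])

```text
time: 18.8
tool_pos: [551.8, -20.0, 68.7]
tcp_rot: [-179.4, -37.9, 6.6]
ft_force: [0.3, -0.9, -0.6]
finger_gap: 42.4
grip_force: 0.0
```

Emit:
apply_moves(steps=[[0,0,0,-12,0,0,0],[0,0,0,-12,0,0,0],[0,0,0,-12,0,0,0],[0,-5,0,-15,0,-0.8,0],[0,-10,5,-15,0,-0.8,0],[0,-10,20,-15,0,-0.8,0],[0,-5,30,-15,0,0,0],[0,0,30,-15,0,0,0]])

```text
time: 19.6
tool_pos: [477.1, -115.8, 145.2]
tcp_rot: [-179.5, -26.0, 6.9]
ft_force: [0.4, 0.5, 0.2]
finger_gap: 42.5
grip_force: 0.0
```

Emit:
apply_moves(steps=[[0,0,30,-10,0,0,0],[0,0,35,-10,0,0,0],[0,0,35,-5,0,0,0],[0,0,35,0,0,0,0],[0,0,35,0,0,0,0],[0,0,20,0,0,0,0],[0,0,0,0,0,0,0],[0,0,0,0,0,0,0]])

```text
time: 20.4
tool_pos: [489.4, -305.3, 165.4]
tcp_rot: [-179.4, -26.0, 6.7]
ft_force: [0.1, 1.1, 0.4]
finger_gap: 42.5
grip_force: 0.0
```

```bash
python3 - <<'E'
from h import *
now()
from bench import r
for n in("scene","top"):
    s=r.snapshot(n); print(n); grips(s); np.savez(n+"3.npz",**s)
s=np.load("scene3.npz")
cv2.imwrite("pics/s3.png",cv2.resize(s["color"][60:260,230:460],None,fx=2.9,fy=2.9,interpolation=cv2.INTER_CUBIC))
E
```

```text
t 20.4 grasp st [ -99. -232.] z 182.4 rpy [-179.4  -26.     6.7] F [0.1 1.1 0.4] gap 42.5 gf 0.0 J [-51.  -9. 113.  25.  65.  24.]
scene
grip px [341.4 197.3] mean [22.8 44.1] rect [23.5 43.7] [34.1 11.3] 3.2 66 z 57.3
grip px [393.1 201.3] mean [-66.4 -43.9] rect [-65.6 -44.6] [23.1 25.8] 4.5 88 z 58.1
grip px [366.3 220.4] mean [-64.8  43.5] rect [-64.1  42.3] [21.4 22.6] 47.3 74 z 58.0
top
grip px [345.5 203.6] mean [23. 46.] rect [22.8 46.5] [33.6 12.7] 0.2 43 z 55.5
grip px [390.3 214.3] mean [-65.8 -41.9] rect [-65.4 -41.8] [22.1 24. ] 89.7 57 z 56.2
grip px [362.4 228.4] mean [-64.8  46.5] rect [-65.   46.5] [18.8 21.1] 59.7 49 z 55.8
```

View pics/s3.png

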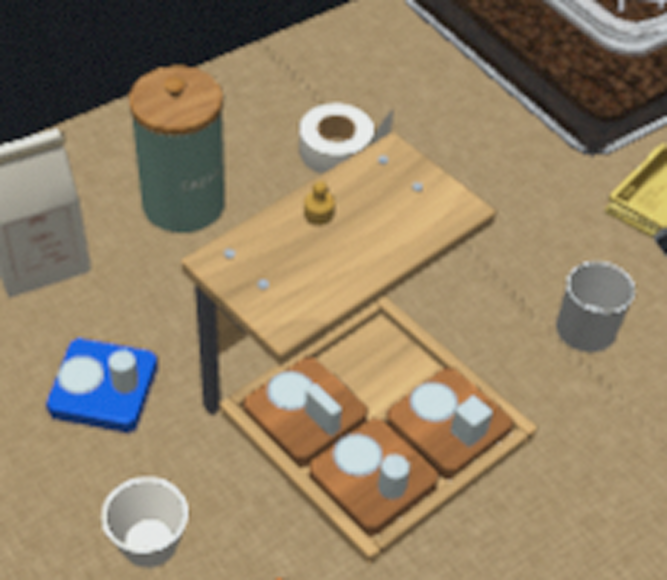

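The picture shows the fin block back left at (320,408), with round front left (393,475) and square front right (472,420). Bowl, cup and weight are where they were, and the arm is clear.

```bash
python3 -c "
from bench import r
print(r.hand_in())"
```

```text
the job is handed in; nothing more can be done
None
```

The fin block is fully home in the back left corner under the reading head; round (front left) and square (front right) lie released in the tray, the bystanders look undisturbed, and I handed the job in at about 20 s.

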